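Isolate and vent the tear tester's air line

TASK

Isolate the tear tester's compressed air for servicing: swing the supply lever (the long one with the square grey sleeve) clockwise until it bears firmly on its stop screw, then, now that the interlock plates let it go, swing the vent lever (the one with the round knob) counter-clockwise until it too bears firmly on its stop screw. The screws' settings differ from panel to panel, so bring each lever home by feel: lean on it for a moment with a firm but gentle push, and never strain a stop or force the interlock. Let go with both levers left at their stops, and leave the two weights and the spanner alone.

Things in the scene. Friction and masses are not known exactly. Their poses are not given: they have to be found in the camera images.
- valve_panel: aluminium base plate 170 x 250 x 8 mm fixed to the bench, with a steel valve block, two upright spindles, gauge, hose unions and silencer; nothing on it is higher than 84 mm. Origin: centre of its underside; z up. The supply spindle stands at y = +45 mm, the vent spindle at y = -45 mm; the pipes run along y; +x lies a quarter turn clockwise from +y seen from above
- supply_lever: supply valve's lever: flat bar 14 mm wide, square grey plastic sleeve at its end. Origin on its spindle axis at bench height; x axis along the lever, z up. Starts open, pointing along the panel's +y or up to 20 degrees clockwise of it; shuts clockwise (seen from above), its side meeting the stop screw when it points roughly along the panel's +x. Friction: 3 to 4 N at the sleeve; stays where left
- vent_lever: vent valve's lever: flat bar 14 mm wide, upright round steel knob at its end. Origin on its spindle axis at bench height; x axis along the lever, z up. Starts shut, pointing along the panel's -x; opens counter-clockwise (seen from above), its side meeting the stop screw when it points roughly along the panel's -y. Friction: 3 to 4 N at the knob; stays where left
- supply_grip (a point): middle of the supply lever's grey sleeve, 103 mm from the spindle axis, 69 mm above the bench. The sleeve is 50 mm long, 18 mm wide, and reaches from 60 to 78 mm above the bench
- vent_grip (a point): point on the axis of the vent lever's knob, 95 mm from the spindle axis, 69 mm above the bench. The knob is 24 mm in diameter and reaches from 58 to 84 mm above the bench
- plates (a point): middle of the panel, 55 mm above the bench, where the levers' two steel interlock plates (49.5 mm radius, 52 to 58 mm above the bench, each turning with its lever) overlap. The supply plate's rim in the vent plate's hollow stops the vent lever after about 4 degrees, until the supply lever is within about 10 degrees of shut; the opened vent lever then locks the supply lever
- supply_stop: post 78 mm tall just beyond the supply lever's end position (panel +x); its 8 mm stop screw meets the bar's side 60 mm from the spindle. The screw's setting is unknown: the lever ends up to 7 degrees either side of the panel's +x. The stop is hard: seat the lever with 10 to 15 N at the sleeve for half a second; over 25 N strains it. Origin: post's foot; x axis along the screw to the lever
- vent_stop: the same post and screw just beyond the vent lever's end position (panel -y), meeting the bar's side 60 mm from the spindle. The screw's setting is unknown: the lever ends up to 7 degrees either side of the panel's -y. The stop is hard: seat the lever with 10 to 15 N at the knob for half a second; over 25 N strains it. Origin: post's foot; x axis along the screw to the lever
- big_weight: loose steel pendulum weight, a disc 56 mm in diameter, 30 mm tall: leave alone. Origin: centre of its underside
- small_weight: loose steel pendulum weight, a disc 44 mm in diameter, 20 mm tall: leave alone. Origin: centre of its underside
- spanner: loose double open-ended steel spanner, 154 mm long, 8 mm thick: leave alone. Origin: centre of its underside, x axis along it

How it is judged:
By the outcome, as a careful person would: the job done as asked, in the order asked, and still so for the second after the job is handed in, with the robot touching nothing.
It also fails if it takes over 69 s, if anything falls off the work surface, if the arm or the gripper's body presses on something with over 40 N, if the wrist force passes 120 N, or if a joint passes its speed limit or range.

ROBOT

A 6-joint arm with a two-finger parallel gripper is mounted at the origin on the work surface. World frame = base frame: x ahead of the robot, y to its left, z up, the work surface at z = 0. Lengths are in m, angles in degrees, forces in N, time in s.
With the tool pointing down it reaches from about 0.4 to 0.825 m from the base axis. Payload 7 kg.
Tool frame: the origin (TCP) lies at the centre of the arm's flange, where the gripper is bolted on; the fingertips stand 178 mm ahead of it and the grasp point (between the pads) lies 159 mm ahead of it (ctrl.hold_point_z is the distance from the TCP to the grasp point, in m); z points along the fingers, y is the line along which they close (so a half turn about z gives the same grasp; the last joint's range is limited). The gripper opens to 88 mm and grips with 3 to 60 N. Pads are 19 mm wide; open, the fingers measure 130 mm over their backs; the gripper's body (78 mm by 193 mm) begins 47 mm behind the grasp point.
Start: joints at [80.678, 20.546, 0.682, 0, -70.136, -16.507], TCP at [0.294, 0.608, 0.405] pointing down, gripper open.
Joint ranges: [-176.03, 176.03], [-82.01, 121.73], [-58.28, 71.71], [-173.87, 95.51], [-174.79, -0.11], [-173.66, 173.66]. Speed limits (degrees/s): [136.94, 136.94, 172.46, 180, 180, 180].

INTERFACE

Orientations are given as [roll, pitch, yaw] about the fixed x, y, z axes, in that order (R = Rz(yaw) Ry(pitch) Rx(roll)).
In Python, from plant import ctrl gives the robot as it stands.
- The arm moves only by the shell command python3 -m inch 'ROWS'. ROWS is JSON, one flat list of numbers, 7 for each row, row after row: the closure, from 0 (fully open) to 1 (shut), then the shift along the tool's x, y, z in mm, then the turn, a rotation vector about the tool's x, y, z in degrees. In form: [hand, x, y, z, wx, wy, wz, hand, x, y, z, wx, wy, wz, ...]. A call has 1 to 5 rows; each row is the pose to reach, as a shift and turn from the pose commanded when the call began, along the tool's axes at that moment; what a row does not reach only later rows make up. A row lasts 1/10 s, in which the tool goes at most 50 mm and 8.59 degrees, less where a joint would pass 70% of its speed; a pose out of reach is approached as far as the arm can. A call with a gripper value outside its range is refused whole. The fingers move at their own pace and stop on an object; the grip force is fixed at half the most. Time passes only in rows, so rows that repeat a pose let the fingers close. It gives the time, the measured TCP pose, the force, the opening and the grip force at its end, in the units of the state.
- ctrl.get_obs(): the state, without advancing time (a new reading comes with each control period).
- ctrl.snapshot(name): name is "scene" or "top"; returns a dict with "frame" (400x640x3 uint8, red, green, blue), "K" (3x3 intrinsics, pixels), "k1" (the pictures are not rectified: a ray, as slopes to the right and down, at radius r is drawn at 1 + k1 r^2 times it, then the intrinsics apply), "R" (3x3) and "t" (3): a world point X has camera coordinates R X + t. Camera axes: x right, y down, z forward; pixel columns grow to the right and rows downward; lengths in m; the calibration is good to about 2 mm. A picture is of the moment at which its call begins. There is no depth.
- ctrl.close_job(): hands the job in; it is judged then, once.
Trained networks look in a picture, given as the dict that the camera call returned (one of the last four; its "shot" number tells which), for a name from the list of things; names that differ only in an ending like _2 or _b are one class to them, and where a whole thing is asked for, a point or a joint stands for the part that bears it (a point fixed in the world has none). Each returns a list of dicts, best first, with "p" (0 to 1); they miss things now and then, are a little off and sometimes report something else, mostly with a low value. They report only what shows in the picture. A call takes as long as a camera call.
- ctrl.recognise(picture, thing): "location" ([x, y, z] in m, in world coordinates, good to about 4 mm: the middle of the surface that is visible of it).
- ctrl.trace(picture, thing): "pixels" (400x640 bool, what is visible of it).
- ctrl.mark_of(picture, thing): "location" ([x, y, z] in m, in world coordinates, good to about 4 mm: a listed point, or the origin of a listed thing).
The state is a dict: "clock": time; "joint_pos": joint angles; "qvel": joint speeds; "tau": joint torques, N m; "tool_pos": TCP position; "orientation": TCP orientation; "force": force on the tool from outside, world axes, zero at the start; "moment": the same for the moment, N m; "opening": finger opening in m; "gripper_force": force on a finger pad.
Only numpy, scipy, OpenCV 4.12 (cv2) and the standard library are available. Lean on these libraries where they do the work, as an engineer would, in place of code of your own. Each camera call takes 0.05 s, during which the arm holds its last target. There are 200 camera calls.

## Working session

There is one attempt and no reset: what is moved stays moved. The work goes in short steps, Python scripts to look and compute and a shell command to move; the robot and the scene stay as the last step left them, time stands still between calls to the robot, and variables do not carry over. Pictures are saved under pics/ and viewed, at most 10 in all, crops included, and the job is handed in when it is done.

```bash
ls; mkdir -p pics; cat > look.py <<'E'
import numpy as np,cv2
from plant import ctrl
def snap(n,f):
    s=ctrl.snapshot(n); cv2.imwrite('pics/'+f,s['frame'][:,:,::-1]); return s
E
python3 - <<'E'
from look import *
for c in ('scene','top'):
    s=snap(c,c+'1.png'); print(c,s['t'],(-s['R'].T@s['t']).round(3))
    for n in ('valve_panel','supply_lever','vent_lever','supply_grip','vent_grip','plates','supply_stop','vent_stop','big_weight','small_weight','spanner'):
        r=ctrl.mark_of(s,n)
        print(n,[(np.round(a['location'],3).tolist(),round(a['p'],2)) for a in r[:2]])
o=ctrl.get_obs(); print(o['clock'],o['tool_pos'],o['orientation'],o['force'],o['opening'])
E
```

```text
pics
scene [-0.15957986 -0.36235534  1.40550565] [ 1.124 -0.214  0.907]
valve_panel [([0.578, 0.058, 0.003], 0.74), ([0.434, 0.353, 0.004], 0.7)]
supply_lever []
vent_lever [([0.592, 0.017, -0.002], 0.97)]
supply_grip [([0.559, 0.209, 0.07], 0.76)]
vent_grip [([0.5, -0.008, 0.066], 0.73)]
plates [([0.58, 0.058, 0.054], 0.84), ([0.59, 0.014, 0.001], 0.64)]
supply_stop [([0.633, 0.092, 0.001], 0.63), ([0.635, -0.035, 0.001], 0.59)]
vent_stop [([0.636, -0.034, -0.0], 0.69)]
big_weight [([0.434, 0.356, 0.0], 0.54), ([0.631, 0.093, 0.0], 0.29)]
small_weight [([0.399, -0.333, 0.002], 0.68)]
spanner [([0.572, 0.364, -0.004], 0.68)]
top [0.01468269 0.52318711 0.88720349] [ 0.357 -0.009  0.966]
valve_panel [([0.577, 0.063, -0.002], 0.66)]
supply_lever [([0.563, 0.104, 0.0], 0.89), ([0.582, 0.058, 0.053], 0.35)]
vent_lever [([0.593, 0.014, -0.0], 0.57), ([0.564, 0.103, -0.0], 0.31)]
supply_grip [([0.558, 0.209, 0.069], 0.6)]
vent_grip [([0.502, -0.01, 0.071], 0.86)]
plates [([0.583, 0.059, 0.054], 0.72)]
supply_stop [([0.632, 0.089, -0.002], 0.68)]
vent_stop [([0.584, 0.057, 0.055], 0.75), ([0.638, -0.031, -0.0], 0.68)]
big_weight [([0.433, 0.357, -0.0], 0.68)]
small_weight [([0.401, -0.332, 0.003], 0.64)]
spanner [([0.573, 0.359, 0.001], 0.64)]
1.2 [0.29409559 0.60755069 0.40467123] [-1.79999557e+02  1.04176570e-04 -2.58288578e+01] [ 0.36381711 -1.14182172  0.3101391 ] 0.08800059732977061
```

View pics/top1.png

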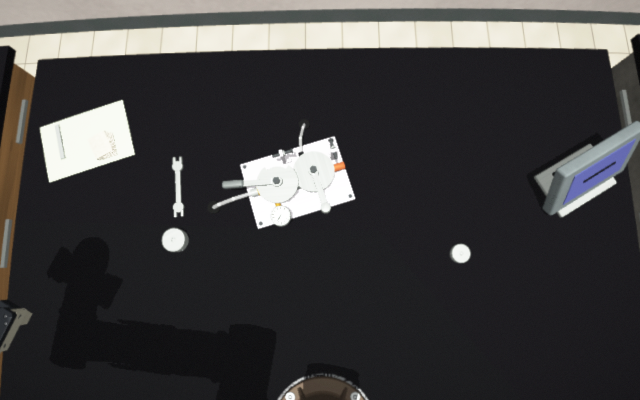

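View pics/scene1.png

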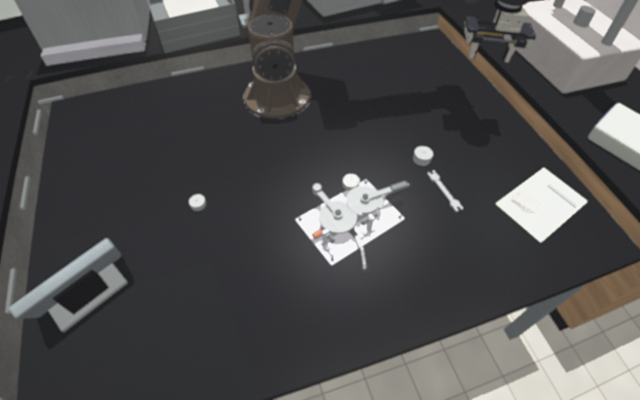

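```bash
python3 - <<'E'
from look import *
a=cv2.imread('pics/top1.png')[110:240,200:370]; b=cv2.imread('pics/scene1.png')[160:280,280:430]
a=cv2.resize(a,None,fx=2.6,fy=2.6,interpolation=3); b=cv2.resize(b,None,fx=2.33,fy=2.6*130/120*1,interpolation=3)
h=a.shape[0]; b=cv2.resize(b,(350,int(350*120/150))); c=np.zeros((h,a.shape[1]+350,3),np.uint8); c[:,:a.shape[1]]=a; c[:b.shape[0],a.shape[1]:]=b
cv2.imwrite('pics/crop.png',c); print(c.shape)
E
```

```text
(338, 792, 3)
```

View pics/crop.png

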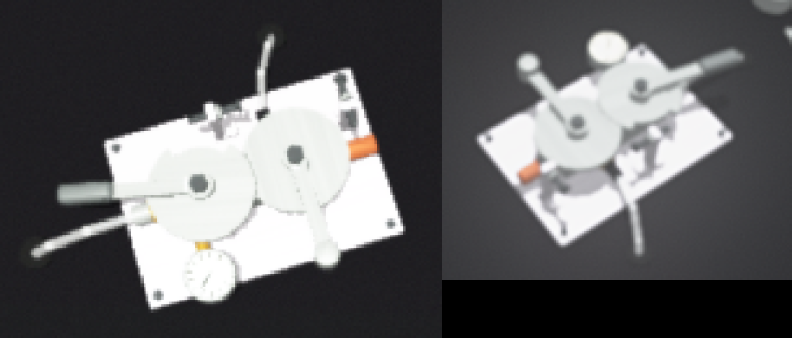

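```bash
cat > rel.py <<'E'
from look import *
from scipy.spatial.transform import Rotation as Ro
S=np.array([.563,.104]); V=np.array([.5925,.0155])
def arc(C,r,th,off,sgn,z=.241):
    "TCP pose with finger trailing by off; sgn -1 cw, +1 ccw; tool -y pushes"
    t=np.radians(th); p=C+r*np.array([np.cos(t),np.sin(t)])-off*sgn*np.array([-np.sin(t),np.cos(t)])
    return [*p,z,th+180 if sgn<0 else th]
def rel(poses,start=None):
    o=ctrl.get_obs(); p0,R0=(o['tool_pos'],Ro.from_euler('xyz',o['orientation'],degrees=True)) if start is None else (np.array(start[:3]),Ro.from_euler('xyz',[180,0,start[3]],degrees=True))
    for x,y,z,w in poses:
        R=Ro.from_euler('xyz',[180,0,w],degrees=True)
        print(np.round(1e3*R0.inv().apply(np.array([x,y,z])-p0),1),np.round((R0.inv()*R).as_rotvec(degrees=True),1))
    return o
E
python3 - <<'E'
from rel import *
a=arc(S,.103,92.4,.045,-1); print(a)
rel([[a[0],a[1],.405,a[3]],a])
E
```

```text
[np.float64(0.5137262803114437), np.float64(0.20502524708236844), 0.241, 272.4]
[ 3.731e+02  2.666e+02 -3.000e-01] [-0.   0.  61.8]
[373.1 266.6 163.7] [-0.   0.  61.8]
```

```bash
python3 -m inch '[1,40,29,0,0,0,7, 1,80,57,0,0,0,14, 1,120,86,0,0,0,21, 1,160,114,0,0,0,28, 1,200,143,0,0,0,35]'
python3 - <<'E'
from rel import *
a=arc(S,.103,92.4,.045,-1)
rel([[a[0],a[1],.405,a[3]],a])
E
```

```text
clock: 1.7
tool_pos: [0.4124, 0.39, 0.405]
orientation: [-180.0, 0.0, -61.1]
force: [1.2, 0.5, -0.1]
opening: 0.053
gripper_force: 0.0
[ 2.109e+02  7.000e-01 -1.000e-01] [-0.   0.  26.5]
[210.9   0.8 163.9] [-0.   0.  26.5]
```

```bash
python3 -m inch '[1,45,0,0,0,0,6, 1,90,0,0,0,0,12, 1,135,0,0,0,0,18, 1,180,0,10,0,0,26.5, 1,211,1,40,0,0,26.5]'
python3 -m inch '[1,0,0,45,0,0,0, 1,0,0,90,0,0,0, 1,0,0,115,0,0,0,1,0,0,115,0,0,0]'
python3 - <<'E'
from rel import *
s=snap('top','top2.png'); print([np.round(a['location'],3) for a in ctrl.mark_of(s,'supply_grip')[:1]])
a=arc(S,.103,92.4,.045,-1)
o=rel([a]); print(o['tool_pos'],o['force'])
cv2.imwrite('pics/c2.png',cv2.resize(s['frame'][110:240,200:370,::-1],None,fx=3,fy=3))
E
```

```text
clock: 2.2
tool_pos: [0.5155, 0.2052, 0.3673]
orientation: [-179.7, 0.2, -87.6]
force: [1.0, 1.2, -0.7]
opening: 0.0127
gripper_force: 0.0
clock: 2.6
tool_pos: [0.5127, 0.2059, 0.2462]
orientation: [179.7, -0.2, -87.4]
force: [0.1, -1.2, 1.0]
opening: 0.0004
gripper_force: 0.0
[array([0.558, 0.208, 0.067])]
[2.2 0.6 9.3] [-0.  -0.   0.3]
[0.51423366 0.20724013 0.25026165] [0.38834829 0.50988174 1.23110175]
```

View pics/c2.png

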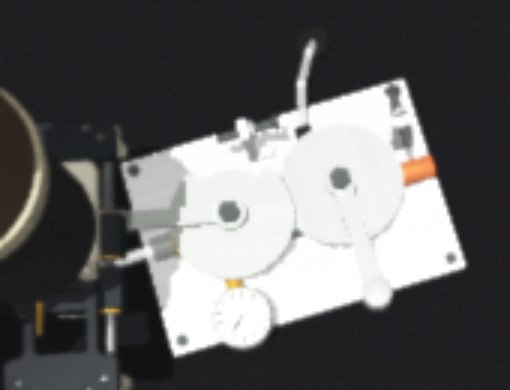

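```bash
python3 -m inch '[1,2,0,9,0,0,0, 1,2,-5,9,0,0,0, 1,2,-8,9,0,0,0, 1,2,-10,9,0,0,0]'
for i in 1; do python3 -m inch '[1,0,-3,0,0,0,0]'; python3 -m inch '[1,0,-3,0,0,0,0]';python3 -m inch '[1,0,-3,0,0,0,0]';python3 -m inch '[1,0,-3,0,0,0,0]'; python3 -m inch '[1,0,-3,0,0,0,0]'; done | grep -E 'pos|force: \['
```

```text
clock: 3.1
tool_pos: [0.5245, 0.2057, 0.2414]
orientation: [-179.9, 0.0, -87.3]
force: [-0.6, 0.1, 0.2]
opening: 0.0007
gripper_force: 0.0
tool_pos: [0.5272, 0.2056, 0.2411]
force: [-0.4, 0.1, 0.2]
tool_pos: [0.5302, 0.2058, 0.2409]
force: [0.0, 0.1, -0.2]
tool_pos: [0.5332, 0.2059, 0.2408]
force: [-0.5, 0.0, 0.4]
tool_pos: [0.5359, 0.206, 0.2406]
force: [-3.9, 1.6, 1.1]
tool_pos: [0.5386, 0.2061, 0.2405]
force: [-3.2, 1.9, 1.7]
```

```bash
python3 - <<'E'
from rel import *
A=[arc(S,.103,t,.024,-1) for t in (90,86,82,78,74,70)]
print(A[0]); rel(A[1:],A[0]); print(); o=rel(A[1:])
E
```

```text
[np.float64(0.5389999999999999), np.float64(0.207), 0.241, 270]
[-1.4 -7.2 -0. ] [-0. -0.  4.]
[ -2.3 -14.6  -0. ] [-0. -0.  8.]
[ -2.7 -21.9  -0. ] [-0. -0. 12.]
[ -2.6 -29.3  -0. ] [ 0. -0. 16.]
[ -2.  -36.7  -0. ] [ 0. -0. 20.]

[-1.9 -7.7 -0.5] [ 0.1 -0.   6.7]
[ -2.5 -15.1  -0.5] [ 0.1 -0.  10.7]
[ -2.6 -22.4  -0.6] [ 0.1 -0.  14.7]
[ -2.1 -29.8  -0.6] [ 0.1 -0.  18.7]
[ -1.2 -37.1  -0.6] [ 0.1 -0.  22.7]
```

```bash
python3 -m inch '[1,-2,-7.7,-0.5,0,0,6.7, 1,-2.5,-15,-0.5,0,0,10.7, 1,-2.6,-22.4,-0.5,0,0,14.7, 1,-2.1,-29.8,-0.5,0,0,18.7, 1,-1.2,-37,-0.5,0,0,22.7]'
python3 - <<'E'
from rel import *
A=[arc(S,.103,t,.024,-1) for t in (70,66,62,58,54,50)]
o=rel(A); print(o['force'])
E
```

```text
clock: 4.1
tool_pos: [0.5759, 0.2095, 0.2408]
orientation: [180.0, 0.0, -110.2]
force: [-1.7, 3.4, -1.8]
opening: 0.0
gripper_force: 1.7
[ 0.6 -0.  -0.2] [ 0.   0.  -0.2]
[-0.9 -7.3 -0.2] [0.  0.  3.8]
[ -1.8 -14.6  -0.2] [0.  0.  7.8]
[ -2.2 -21.9  -0.2] [ 0.   0.  11.8]
[ -2.1 -29.3  -0.2] [ 0.   0.  15.8]
[ -1.5 -36.7  -0.3] [ 0.   0.  19.8]
[-1.71245871  3.3804955  -1.79454797]
```

```bash
python3 -m inch '[1,-0.9,-7.3,0,0,0,3.8, 1,-1.8,-14.6,0,0,0,7.8, 1,-2.2,-22,0,0,0,11.8, 1,-2.1,-29.3,0,0,0,15.8, 1,-1.5,-36.7,0,0,0,19.8]'
python3 - <<'E'
from rel import *
A=[arc(S,.103,t,.024,-1) for t in (50,46,42,38,34,30)]
o=rel(A); print(o['force'])
E
```

```text
clock: 4.6
tool_pos: [0.6112, 0.1986, 0.241]
orientation: [180.0, 0.1, -130.0]
force: [-1.0, 4.4, -0.9]
opening: 0.0004
gripper_force: 1.8
[ 0.4  0.1 -0. ] [0.  0.1 0. ]
[-1.  -7.1 -0. ] [0.  0.1 4. ]
[ -1.9 -14.5  -0. ] [0.  0.1 8. ]
[ -2.3 -21.8  -0. ] [ 0.   0.1 12. ]
[ -2.2 -29.2  -0. ] [ 0.   0.1 16. ]
[ -1.5 -36.6  -0. ] [ 0.   0.1 20. ]
[-0.99650492  4.41725268 -0.88154634]
```

```bash
cat > ok.py <<'E'
# guard: shows the force along the push (tool -y) and fails if it is above 6.5 N
import sys; from rel import *
o=ctrl.get_obs(); R=Ro.from_euler('xyz',o['orientation'],degrees=True); f=R.inv().apply(o['force'])
print(round(o['clock'],1),np.round(o['tool_pos'][:2],4),round(o['orientation'][2],1),'push',f[1].round(1),'side',f[0].round(1)); sys.exit(int(f[1]>6.5))
E
python3 -m inch '[1,-1,-7.1,0,0,0,4, 1,-1.9,-14.5,0,0,0,8, 1,-2.3,-21.8,0,0,0,12, 1,-2.3,-27,0,0,0,15, 1,-2,-32,0,0,0,17.5]' >/dev/null
python3 ok.py && python3 -m inch '[1,-0.2,-1.4,0,0,0,0.8]'>/dev/null; python3 ok.py && python3 -m inch '[1,-0.2,-1.4,0,0,0,0.8]'>/dev/null; python3 ok.py && python3 -m inch '[1,-0.2,-1.4,0,0,0,0.8]'>/dev/null; python3 ok.py
python3 - <<'E'
from rel import *
A=[arc(S,.103,t,.024,-1) for t in (34,32,30)]
o=rel(A)
E
```

```text
5.1 [0.6373 0.1797] -147.4 push 3.9 side -1.8
5.2 [0.6383 0.1784] -148.2 push 3.1 side -2.5
5.3 [0.6388 0.1773] -148.9 push 4.2 side -2.4
5.4 [0.6395 0.176 ] -149.7 push 3.7 side -1.0
[1.1 7.  0.3] [ 0.   0.  -3.7]
[0.1 3.4 0.3] [ 0.   0.  -1.7]
[-0.8 -0.2  0.3] [0.  0.  0.3]
```

```bash
G="python3 ok.py"
python3 -m inch '[1,-0.25,-1,0,0,0,0.56]'>/dev/null; $G && python3 -m inch '[1,-0.25,-1,0,0,0,0.56]'>/dev/null && $G && python3 -m inch '[1,-0.25,-1,0,0,0,0.56]'>/dev/null && $G && python3 -m inch '[1,-0.25,-1,0,0,0,0.56]'>/dev/null && $G && python3 -m inch '[1,-0.25,-1,0,0,0,0.56]'>/dev/null && $G && python3 -m inch '[1,-0.25,-1,0,0,0,0.56]'>/dev/null && $G && python3 -m inch '[1,-0.25,-1,0,0,0,0.56]'>/dev/null && $G && python3 -m inch '[1,-0.25,-1,0,0,0,0.56]'>/dev/null && $G && python3 -m inch '[1,-0.25,-1,0,0,0,0.56]'>/dev/null && $G && python3 -m inch '[1,-0.25,-1,0,0,0,0.56]'>/dev/null && $G && python3 -m inch '[1,-0.25,-1,0,0,0,0.56]'>/dev/null && $G && python3 -m inch '[1,-0.25,-1,0,0,0,0.56]'>/dev/null && $G
```

```text
5.5 [0.6401 0.1752] -150.3 push 3.8 side -3.3
5.6 [0.6408 0.1743] -150.9 push 3.2 side -2.2
5.7 [0.6415 0.1735] -151.4 push 2.5 side -3.4
5.8 [0.6423 0.1727] -152.0 push 3.4 side -2.6
5.9 [0.6429 0.1719] -152.6 push 3.2 side -2.3
6.0 [0.6436 0.1711] -153.1 push 3.8 side -2.9
6.1 [0.6443 0.1703] -153.7 push 4.2 side -2.2
6.2 [0.645  0.1695] -154.3 push 4.0 side -2.0
6.3 [0.6457 0.1688] -154.8 push 3.6 side -4.1
6.4 [0.6463 0.168 ] -155.4 push 3.5 side -2.6
6.5 [0.6469 0.1671] -155.9 push 4.1 side -2.1
6.6 [0.6475 0.1663] -156.5 push 3.5 side -2.3
```

```bash
G="python3 ok.py"
python3 -m inch '[1,-0.25,-1,0,0,0,0.56]'>/dev/null; $G && python3 -m inch '[1,-0.25,-1,0,0,0,0.56]'>/dev/null && $G && python3 -m inch '[1,-0.25,-1,0,0,0,0.56]'>/dev/null && $G && python3 -m inch '[1,-0.25,-1,0,0,0,0.56]'>/dev/null && $G && python3 -m inch '[1,-0.25,-1,0,0,0,0.56]'>/dev/null && $G && python3 -m inch '[1,-0.25,-1,0,0,0,0.56]'>/dev/null && $G && python3 -m inch '[1,-0.25,-1,0,0,0,0.56]'>/dev/null && $G && python3 -m inch '[1,-0.25,-1,0,0,0,0.56]'>/dev/null && $G && python3 -m inch '[1,-0.25,-1,0,0,0,0.56]'>/dev/null && $G && python3 -m inch '[1,-0.25,-1,0,0,0,0.56]'>/dev/null && $G && python3 -m inch '[1,-0.25,-1,0,0,0,0.56]'>/dev/null && $G && python3 -m inch '[1,-0.25,-1,0,0,0,0.56]'>/dev/null && $G
python3 -c "
from rel import *
o=ctrl.get_obs();t=o['orientation'][2]+180
rel([arc(S,.103,t,.024,-1)])"
```

```text
6.7 [0.6482 0.1655] -157.1 push 3.5 side -1.8
6.8 [0.6488 0.1647] -157.6 push 3.3 side -2.3
6.9 [0.6494 0.1638] -158.2 push 3.6 side -2.5
7.0 [0.65  0.163] -158.7 push 3.3 side -1.7
7.1 [0.6506 0.1622] -159.3 push 4.3 side -2.3
7.2 [0.6512 0.1613] -159.9 push 2.8 side -2.3
7.3 [0.6518 0.1605] -160.4 push 3.4 side -1.2
7.4 [0.6524 0.1596] -161.0 push 2.6 side -2.4
7.5 [0.6529 0.1588] -161.5 push 3.0 side -1.9
7.6 [0.6535 0.1579] -162.1 push 3.6 side -1.5
7.7 [0.654 0.157] -162.7 push 4.0 side -3.0
7.8 [0.6545 0.1562] -163.2 push 5.5 side -2.1
[-0.3  0.5  0.2] [0. 0. 0.]
```

```bash
G="python3 ok.py"
python3 -m inch '[1,0,0,0,0,0,0]'>/dev/null; $G && python3 -m inch '[1,-0.1,-0.5,0,0,0,0]'>/dev/null && $G && python3 -m inch '[1,-0.1,-0.5,0,0,0,0]'>/dev/null && $G && python3 -m inch '[1,-0.1,-0.5,0,0,0,0]'>/dev/null && $G && python3 -m inch '[1,-0.1,-0.5,0,0,0,0]'>/dev/null && $G && python3 -m inch '[1,-0.1,-0.5,0,0,0,0]'>/dev/null && $G && python3 -m inch '[1,-0.1,-0.5,0,0,0,0]'>/dev/null && $G
```

```text
7.9 [0.6546 0.1561] -163.2 push 3.7 side -1.3
8.0 [0.6547 0.1559] -163.2 push 5.8 side -1.4
8.1 [0.6548 0.1556] -163.2 push 7.5 side -0.5
```

```bash
sed -i 's/>6.5)/>float((sys.argv+[6.5])[1]))/' ok.py; G="python3 ok.py 11.3"
python3 -m inch '[1,0,-0.5,0,0,0,0]'>/dev/null; $G && python3 -m inch '[1,0,-0.4,0,0,0,0]'>/dev/null && $G && python3 -m inch '[1,0,-0.4,0,0,0,0]'>/dev/null && $G && python3 -m inch '[1,0,-0.4,0,0,0,0]'>/dev/null && $G
```

```text
8.2 [0.6549 0.1553] -163.2 push 8.7 side -1.4
8.3 [0.655  0.1552] -163.2 push 8.7 side -0.3
8.4 [0.655 0.155] -163.2 push 10.5 side -0.5
8.5 [0.6551 0.1548] -163.2 push 11.3 side -0.8
```

```bash
G="python3 ok.py 20"
python3 -m inch '[1,0,-0.4,0,0,0,0]'>/dev/null; $G;  python3 -m inch '[1,0,0,0,0,0,0]'>/dev/null; $G; python3 -m inch '[1,0,0,0,0,0,0,1,0,0,0,0,0,0]'>/dev/null; $G
```

```text
8.6 [0.6551 0.1546] -163.2 push 11.2 side -0.3
8.7 [0.6552 0.1546] -163.1 push 10.7 side 0.5
8.9 [0.6551 0.1546] -163.1 push 10.0 side -0.8
```

```bash
G="python3 ok.py 15"
python3 -m inch '[1,0,-0.5,0,0,0,0]'>/dev/null; $G;  python3 -m inch '[1,0,-0.5,0,0,0,0]'>/dev/null; $G;  python3 -m inch '[1,0,0,0,0,0,0]'>/dev/null; $G && python3 -m inch '[1,0,-0.1,0,0,0,0,1,0,-0.1,0,0,0,0]'>/dev/null; $G;python3 -m inch '[1,0,-0.1,0,0,0,0,1,0,-0.1,0,0,0,0]'>/dev/null; $G
```

```text
9.0 [0.6552 0.1544] -163.1 push 12.9 side -0.7
9.1 [0.6553 0.1541] -163.1 push 15.6 side 0.3
9.2 [0.6553 0.1541] -163.1 push 13.6 side 0.2
9.4 [0.6553 0.1541] -163.1 push 14.2 side 0.3
9.6 [0.6553 0.1541] -163.1 push 15.0 side 0.6
```

```bash
G="python3 ok.py 20"
python3 -m inch '[1,0,0.3,0,0,0,0]'>/dev/null; $G; python3 -m inch '[1,0,0.3,0,0,0,0]'>/dev/null; $G; python3 -m inch '[1,0,0.1,0,0,0,0,1,0,0.1,0,0,0,0]'>/dev/null; $G;  python3 -m inch '[1,0,0,0,0,0,0,1,0,0,0,0,0,0,1,0,0,0,0,0,0]'>/dev/null; $G
python3 - <<'E'
from rel import *
a=arc(V,.095,195,.045,1); b=a.copy(); b[2]=.30
o=rel([b,a]); print(a,o['tool_pos'])
E
```

```text
9.7 [0.6552 0.1542] -163.1 push 13.0 side 0.3
9.8 [0.6552 0.1543] -163.1 push 11.4 side 0.2
10.0 [0.6553 0.1542] -163.1 push 11.8 side -0.3
10.3 [0.6553 0.1543] -163.1 push 11.7 side -0.5
[193.8 -66.4 -59. ] [0.1 0.  1.9]
[193.8 -66.6   0. ] [0.1 0.  1.9]
[np.float64(0.48909018947292504), np.float64(0.03437885289826859), 0.241, 195] [0.65526532 0.15426518 0.2412412 ]
```

```bash
python3 -m inch '[1,0,5,0,0,0,0, 1,0,15,0,0,0,0, 1,0,20,-30,0,0,0, 1,20,10,-60,0,0,0, 1,65,-5,-60,0,0,0]'>/dev/null; python3 -m inch '[1,45,-20,0,0,0,1, 1,90,-40,0,0,0,1.9, 1,129,-61,0,0,0,1.9,1,129,-61,0,0,0,1.9]'
python3 - <<'E'
from rel import *
s=snap('top','top3.png')
for n in ('supply_grip','vent_grip','supply_lever','vent_lever','plates'): print(n,[(np.round(a['location'],3),round(a['p'],2)) for a in ctrl.mark_of(s,n)[:2]])
a=arc(V,.095,195,.045,1); rel([a])
cv2.imwrite('pics/c3.png',cv2.resize(s['frame'][110:240,200:370,::-1],None,fx=3,fy=3))
E
```

```text
clock: 11.2
tool_pos: [0.4845, 0.0301, 0.3009]
orientation: [-180.0, -0.2, -165.2]
force: [1.5, 0.5, -0.3]
opening: 0.0007
gripper_force: 0.0
supply_grip []
vent_grip []
supply_lever []
vent_lever [(array([ 0.401, -0.331,  0.007]), 0.66)]
plates []
[ 0.5  0.5 59.9] [-0. -0. -0.]
```

View pics/c3.png

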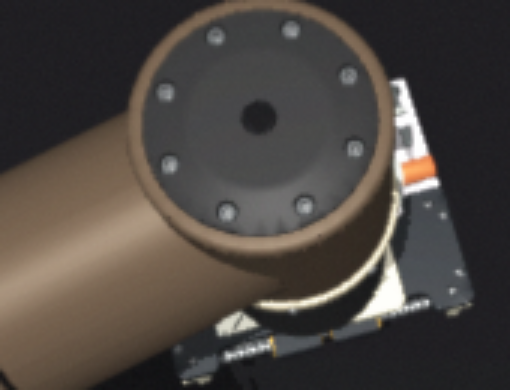

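```bash
python3 - <<'E'
from rel import *
s=snap('scene','scene3.png')
for n in ('supply_grip','vent_grip'): print(n,[(np.round(a['location'],3),round(a['p'],2)) for a in ctrl.mark_of(s,n)[:2]])
cv2.imwrite('pics/c4.png',cv2.resize(s['frame'][150:290,270:440,::-1],None,fx=3,fy=3))
t=ctrl.snapshot('top'); K=t['K'];R=t['R'];c=-R.T@t['t']
for z in (.06,.084):
    u=np.array([(281-K[0,2])/K[0,0],(216-K[1,2])/K[1,1]]); v=u/(1+t['k1']*(u@u)); d=R.T@np.array([*v,1]); print(c+d*(z-c[2])/d[2])
E
```

```text
supply_grip [(array([0.663, 0.134, 0.065]), 0.72)]
vent_grip [(array([ 0.499, -0.009,  0.067]), 0.8), (array([ 0.634, -0.032, -0.   ]), 0.66)]
[0.48559845 0.09152212 0.06      ]
[0.48219975 0.0888663  0.084     ]
```

View pics/c4.png

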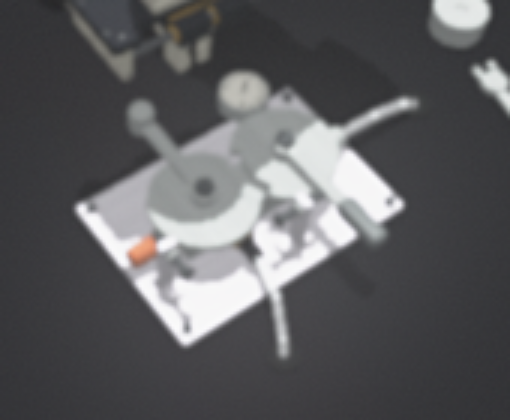

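```bash
python3 -m inch '[1,0,0,30,0,0,0, 1,0,0,55,0,0,0, 1,0.5,0.5,60,0,0,0, 1,0.5,-6,60,0,0,0, 1,0.5,-12,60,0,0,0]' >/dev/null; G="python3 ok.py 8"; $G && python3 -m inch '[1,0,-2,0,0,0,0]'>/dev/null && $G && python3 -m inch '[1,0,-2,0,0,0,0]'>/dev/null && $G && python3 -m inch '[1,0,-2,0,0,0,0]'>/dev/null && $G && python3 -m inch '[1,0,-2,0,0,0,0]'>/dev/null && $G && python3 -m inch '[1,0,-2,0,0,0,0]'>/dev/null && $G
python3 - <<'E'
from rel import *
rel([arc(V,.095,t,.0265,1) for t in (195,198,201)])
E
```

```text
12.2 [0.4924 0.0217] -165.0 push -0.4 side -0.5
12.3 [0.4929 0.0194] -165.1 push 0.6 side -0.3
12.4 [0.4932 0.0176] -165.1 push 0.7 side 0.9
12.5 [0.4935 0.0157] -165.1 push -0.2 side 0.2
12.6 [0.4939 0.014 ] -165.1 push 3.9 side 1.3
12.7 [0.4944 0.0122] -165.1 push 4.0 side 1.7
[-0.6  4.3  0.5] [ 0.   0.  -0.1]
[ 0.6 -0.7  0.5] [ 0.   0.  -3.1]
[ 1.6 -5.8  0.5] [ 0.   0.  -6.1]
```

```bash
G="python3 ok.py 7"; python3 -m inch '[1,0.4,-1.5,0,0,0,-1.2]'>/dev/null; $G && python3 -m inch '[1,0.4,-1.5,0,0,0,-1.2]'>/dev/null && $G && python3 -m inch '[1,0.4,-1.5,0,0,0,-1.2]'>/dev/null && $G && python3 -m inch '[1,0.4,-1.5,0,0,0,-1.2]'>/dev/null && $G && python3 -m inch '[1,0.4,-1.5,0,0,0,-1.2]'>/dev/null && $G && python3 -m inch '[1,0.4,-1.5,0,0,0,-1.2]'>/dev/null && $G && python3 -m inch '[1,0.4,-1.5,0,0,0,-1.2]'>/dev/null && $G && python3 -m inch '[1,0.4,-1.5,0,0,0,-1.2]'>/dev/null && $G
python3 - <<'E'
from rel import *
rel([arc(V,.095,t,.0265,1) for t in (205,208,212,216,220,224)])
E
```

```text
12.8 [0.4944 0.0106] -163.8 push 4.5 side 0.6
12.9 [0.4944 0.009 ] -162.5 push 3.7 side 1.1
13.0 [0.4944 0.0074] -161.3 push 3.7 side -0.0
13.1 [0.4946 0.0058] -160.2 push 4.5 side 0.9
13.2 [0.4947 0.0042] -159.0 push 3.2 side 0.3
13.3 [0.4948 0.0027] -157.8 push 3.2 side -0.1
13.4 [0.495  0.0011] -156.6 push 2.6 side 1.0
13.5 [ 0.4952 -0.0005] -155.4 push 3.6 side 0.5
[ 0.1 -0.2  0.1] [ 0.  -0.  -0.4]
[ 1.3 -5.2  0.1] [ 0.  -0.  -3.4]
[  2.5 -12.    0.1] [ 0.  -0.  -7.4]
[  3.2 -18.8   0.1] [  0.   -0.  -11.4]
[  3.5 -25.7   0.1] [  0.   -0.  -15.4]
[  3.3 -32.6   0.1] [  0.   -0.  -19.4]
```

```bash
G="python3 ok.py 7"; python3 -m inch '[1,1.3,-5.2,0,0,0,-3.4, 1,2.5,-12,0,0,0,-7.4, 1,3.2,-18.8,0,0,0,-11.4, 1,3.5,-25.7,0,0,0,-15.4, 1,3.3,-32.6,0,0,0,-19.4]' >/dev/null; $G
python3 - <<'E'
from rel import *
rel([arc(V,.095,t,.0265,1) for t in (224,228,232,236,240,244)])
E
```

```text
14.0 [ 0.5058 -0.0317] -135.9 push 4.7 side -2.3
[-0.2  0.2  0.1] [ 0.  -0.   0.1]
[ 1.5 -6.5  0.1] [ 0.  -0.  -3.9]
[  2.6 -13.3   0.1] [ 0.  -0.  -7.9]
[  3.3 -20.2   0.1] [  0.   -0.  -11.9]
[  3.5 -27.    0.1] [  0.   -0.  -15.9]
[  3.3 -33.9   0.1] [  0.   -0.  -19.9]
```

```bash
G="python3 ok.py 7"; python3 -m inch '[1,1.5,-6.5,0,0,0,-3.9, 1,2.6,-13.3,0,0,0,-7.9, 1,3.3,-20.2,0,0,0,-11.9, 1,3.5,-27,0,0,0,-15.9, 1,3.3,-33.9,0,0,0,-19.9]' >/dev/null; $G && python3 -m inch '[1,1.5,-6.5,0,0,0,-3.9, 1,2.6,-13.3,0,0,0,-7.9, 1,3.3,-20.2,0,0,0,-11.9, 1,3.5,-27,0,0,0,-15.9, 1,3.3,-33.9,0,0,0,-19.9]' >/dev/null; $G 
python3 - <<'E'
from rel import *
rel([arc(V,.095,t,.0265,1) for t in (264,268,272,274)])
E
```

```text
14.5 [ 0.5267 -0.0584] -116.0 push 3.4 side -2.2
15.0 [ 0.5553 -0.0764] -96.1 push 3.9 side -2.7
[-0.3 -0.9 -0.4] [ 0.1 -0.  -0.1]
[ 1.3 -7.6 -0.4] [ 0.1 -0.  -4.1]
[  2.4 -14.4  -0.4] [ 0.1 -0.  -8.1]
[  2.8 -17.8  -0.5] [  0.1  -0.  -10.1]
```

```bash
G="python3 ok.py 6"; python3 -m inch '[1,1.3,-7,0,0,0,-4.1, 1,2.2,-13,0,0,0,-7.7,1,2.6,-16,0,0,0,-9.5]' >/dev/null; $G && python3 -m inch '[1,0.27,-1,0,0,0,-0.6]'>/dev/null && $G && python3 -m inch '[1,0.27,-1,0,0,0,-0.6]'>/dev/null && $G && python3 -m inch '[1,0.27,-1,0,0,0,-0.6]'>/dev/null && $G && python3 -m inch '[1,0.27,-1,0,0,0,-0.6]'>/dev/null && $G && python3 -m inch '[1,0.27,-1,0,0,0,-0.6]'>/dev/null && $G && python3 -m inch '[1,0.27,-1,0,0,0,-0.6]'>/dev/null && $G && python3 -m inch '[1,0.27,-1,0,0,0,-0.6]'>/dev/null && $G && python3 -m inch '[1,0.27,-1,0,0,0,-0.6]'>/dev/null && $G && python3 -m inch '[1,0.27,-1,0,0,0,-0.6]'>/dev/null && $G && python3 -m inch '[1,0.27,-1,0,0,0,-0.6]'>/dev/null && $G && python3 -m inch '[1,0.27,-1,0,0,0,-0.6]'>/dev/null && $G && python3 -m inch '[1,0.27,-1,0,0,0,-0.6]'>/dev/null && $G && python3 -m inch '[1,0.27,-1,0,0,0,-0.6]'>/dev/null && $G && python3 -m inch '[1,0.27,-1,0,0,0,-0.6]'>/dev/null && $G
python3 - <<'E'
from rel import *
o=ctrl.get_obs();rel([arc(V,.095,o['orientation'][2],.0265,1)])
E
```

```text
15.3 [ 0.5709 -0.0811] -86.6 push 4.4 side -0.4
15.4 [ 0.5719 -0.0812] -86.1 push 4.0 side 1.8
15.5 [ 0.5727 -0.0813] -85.6 push 4.2 side 1.6
15.6 [ 0.5738 -0.0814] -85.0 push 4.5 side 2.7
15.7 [ 0.5749 -0.0815] -84.4 push 3.9 side 3.5
15.8 [ 0.5759 -0.0817] -83.8 push 4.0 side 3.7
15.9 [ 0.577  -0.0818] -83.2 push 4.2 side 3.5
16.0 [ 0.578 -0.082] -82.6 push 4.2 side 1.7
16.1 [ 0.5791 -0.0821] -82.0 push 4.3 side 2.9
16.2 [ 0.5801 -0.0822] -81.4 push 3.8 side 3.8
16.3 [ 0.5811 -0.0824] -80.8 push 4.2 side 3.0
16.4 [ 0.5822 -0.0825] -80.2 push 3.0 side 2.7
16.5 [ 0.5832 -0.0826] -79.6 push 3.9 side 3.9
16.6 [ 0.5842 -0.0827] -79.0 push 4.3 side 3.0
16.7 [ 0.5853 -0.0827] -78.4 push 4.5 side 2.9
[ 0.2 -0.4 -0.3] [ 0.1 -0.  -0. ]
```

```bash
G="python3 ok.py 5.8"; python3 -m inch '[1,0.27,-1,0,0,0,-0.6]'>/dev/null && $G && python3 -m inch '[1,0.27,-1,0,0,0,-0.6]'>/dev/null && $G && python3 -m inch '[1,0.27,-1,0,0,0,-0.6]'>/dev/null && $G && python3 -m inch '[1,0.27,-1,0,0,0,-0.6]'>/dev/null && $G && python3 -m inch '[1,0.27,-1,0,0,0,-0.6]'>/dev/null && $G && python3 -m inch '[1,0.27,-1,0,0,0,-0.6]'>/dev/null && $G && python3 -m inch '[1,0.27,-1,0,0,0,-0.6]'>/dev/null && $G && python3 -m inch '[1,0.27,-1,0,0,0,-0.6]'>/dev/null && $G && python3 -m inch '[1,0.27,-1,0,0,0,-0.6]'>/dev/null && $G && python3 -m inch '[1,0.27,-1,0,0,0,-0.6]'>/dev/null && $G && python3 -m inch '[1,0.27,-1,0,0,0,-0.6]'>/dev/null && $G && python3 -m inch '[1,0.27,-1,0,0,0,-0.6]'>/dev/null && $G && python3 -m inch '[1,0.27,-1,0,0,0,-0.6]'>/dev/null && $G && python3 -m inch '[1,0.27,-1,0,0,0,-0.6]'>/dev/null && $G
python3 - <<'E'
from rel import *
o=ctrl.get_obs();rel([arc(V,.095,o['orientation'][2],.0265,1)])
E
```

```text
16.8 [ 0.5863 -0.0828] -77.8 push 3.9 side 3.0
16.9 [ 0.5874 -0.0829] -77.2 push 4.3 side 2.9
17.0 [ 0.5884 -0.0829] -76.6 push 3.8 side 2.8
17.1 [ 0.5895 -0.0829] -76.0 push 3.2 side 2.9
17.2 [ 0.5905 -0.0829] -75.4 push 5.1 side 3.6
17.3 [ 0.5916 -0.083 ] -74.8 push 4.3 side 3.6
17.4 [ 0.5926 -0.083 ] -74.2 push 4.2 side 3.2
17.5 [ 0.5937 -0.083 ] -73.6 push 4.5 side 2.6
17.6 [ 0.5947 -0.083 ] -73.0 push 3.1 side 2.8
17.7 [ 0.5958 -0.0829] -72.4 push 4.4 side 2.1
17.8 [ 0.5966 -0.0829] -71.8 push 5.8 side 3.6
[ 0.3 -0.4 -0.3] [ 0.1 -0.  -0. ]
```

```bash
G="python3 ok.py 11.5"; python3 -m inch '[1,0,-0.5,0,0,0,0]'>/dev/null && $G && python3 -m inch '[1,0,-0.5,0,0,0,0]'>/dev/null && $G && python3 -m inch '[1,0,-0.5,0,0,0,0]'>/dev/null && $G && python3 -m inch '[1,0,-0.5,0,0,0,0]'>/dev/null && $G && python3 -m inch '[1,0,-0.5,0,0,0,0]'>/dev/null && $G && python3 -m inch '[1,0,-0.5,0,0,0,0]'>/dev/null && $G
```

```text
17.9 [ 0.5969 -0.0828] -71.8 push 6.7 side 3.3
18.0 [ 0.5971 -0.0828] -71.8 push 8.1 side 3.0
18.1 [ 0.5974 -0.0827] -71.8 push 8.3 side 2.9
18.2 [ 0.5977 -0.0827] -71.8 push 9.7 side 3.4
18.3 [ 0.5979 -0.0826] -71.8 push 11.9 side 3.4
```

```bash
G="python3 ok.py 14.3"; python3 -m inch '[1,0,-0.4,0,0,0,0]'>/dev/null && $G && python3 -m inch '[1,0,-0.4,0,0,0,0]'>/dev/null && $G && python3 -m inch '[1,0,-0.1,0,0,0,0]'>/dev/null; $G;  python3 -m inch '[1,0,0,0,0,0,0,1,0,0,0,0,0,0]'>/dev/null; $G; python3 -m inch '[1,0,0,0,0,0,0,1,0,0,0,0,0,0]'>/dev/null; $G
```

```text
18.4 [ 0.5981 -0.0826] -71.8 push 11.0 side 3.1
18.5 [ 0.5983 -0.0825] -71.8 push 12.4 side 3.5
18.6 [ 0.5983 -0.0825] -71.8 push 12.0 side 3.2
18.8 [ 0.5983 -0.0825] -71.8 push 11.6 side 3.1
19.0 [ 0.5983 -0.0825] -71.8 push 12.3 side 4.4
```

```bash
G="python3 ok.py 14.3"; python3 -m inch '[1,0,-0.3,0,0,0,0,1,0,-0.3,0,0,0,0]'>/dev/null; $G; python3 -m inch '[1,0,0,0,0,0,0,1,0,0,0,0,0,0,1,0,0,0,0,0,0,1,0,0,0,0,0,0]'>/dev/null; $G
python3 -m inch '[1,0,4,0,0,0,0, 1,0,15,0,0,0,0, 1,0,20,-30,0,0,0, 1,0,20,-75,0,0,0, 1,0,20,-120,0,0,0]'>/dev/null; python3 -m inch '[1,0,45,0,0,0,0, 1,0,90,0,0,0,0,1,0,135,0,0,0,0,1,0,180,0,0,0,0,1,0,180,0,0,0,0]'
python3 - <<'E'
from rel import *
for c in ('scene','top'):
    s=snap(c,c+'5.png')
    for n in ('supply_grip','vent_grip','big_weight','small_weight','spanner'): print(n,[(np.round(a['location'],3),round(a['p'],2)) for a in ctrl.mark_of(s,n)[:2]])
    if c=='scene': cv2.imwrite('pics/c5.png',cv2.resize(s['frame'][150:290,270:440,::-1],None,fx=3,fy=3))
E
```

```text
19.2 [ 0.5985 -0.0825] -71.8 push 12.1 side 4.4
19.6 [ 0.5985 -0.0825] -71.8 push 12.5 side 3.1
clock: 20.6
tool_pos: [0.406, -0.1447, 0.3614]
orientation: [-179.9, 0.0, -71.8]
force: [1.7, 0.1, 0.5]
opening: 0.0004
gripper_force: 0.0
supply_grip [(array([0.665, 0.134, 0.067]), 0.67), (array([ 0.589,  0.018, -0.   ]), 0.64)]
vent_grip [(array([ 0.62 , -0.073,  0.07 ]), 0.57)]
big_weight [(array([0.434, 0.358, 0.001]), 0.58)]
small_weight []
spanner [(array([ 0.569,  0.363, -0.001]), 0.6)]
supply_grip [(array([0.665, 0.137, 0.069]), 0.89)]
vent_grip [(array([ 0.621, -0.075,  0.069]), 0.88)]
big_weight [(array([0.432, 0.356, 0.   ]), 0.8)]
small_weight []
spanner [(array([ 0.571,  0.362, -0.001]), 0.75)]
```

View pics/c5.png

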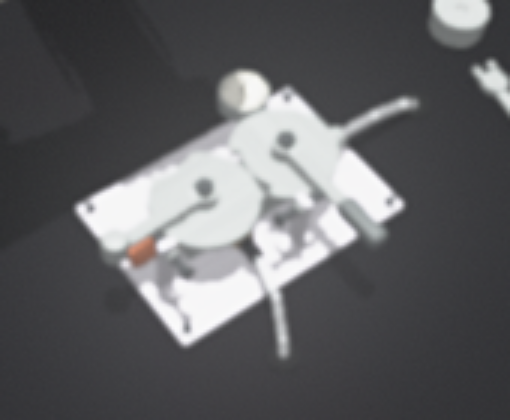

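```bash
python3 -c "
from plant import ctrl
print(ctrl.close_job())"
```

```text
the job is handed in; nothing more can be done
None
```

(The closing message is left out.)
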